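# Load the salami slicing guide and hold the salami down for the knife

### The arm

A 6-joint arm with a two-finger parallel gripper is mounted at the origin on the work surface. World frame = base frame: x ahead of the robot, y to its left, z up, the work surface at z = 0. Lengths are in m, angles in rad, forces in N, time in s.
With the tool pointing down it reaches from about 0.275 to 0.85 m from the base axis. Payload 5.2 kg.
Tool frame: the origin (TCP) lies between the finger pads; the fingertips stand 17 mm ahead of it and the grasp point (between the pads) lies 2 mm behind it (tip_reach is the distance from the TCP to the fingertips, in m); z points along the fingers, y is the line along which they close (so a half turn about z gives the same grasp; the last joint's range is limited). The gripper opens to 85 mm and grips with 20 to 120 N. Pads are 22 mm wide; open, the fingers measure 114 mm over their backs; the gripper's body (76 mm by 85 mm) begins 54 mm behind the grasp point. The pads swing forward as they close: fully open they stand 13 mm farther back than shut.
Start: joints at [1.027, 0.259, 1.535, -0, 1.348, -0.203], TCP at [0.184, 0.518, 0.248] pointing down, gripper open.
Joint ranges: [-3.14, 3.14], [-0.91, 2.08], [0.19, 2.58], [-1.22, 4.36], [0.22, 2.71], [-3.12, 3.12]. Speed limits (rad/s): [2.57, 2.57, 3.14, 3.14, 3.14, 3.14].

### API

Orientations are given as a rotation vector (axis times angle).
In Python, from plant import * gives the robot as it stands. The module is installed in compiled form; this text tells all that it offers.
- The arm moves only by the tool servo_tool, never from a script. Its argument "targets" is text: rows parted by semicolons, each of 7 numbers parted by spaces: the shift along the tool's x, y, z in units of 3 cm (1.0 is 3 cm), then the turn, a rotation vector about the tool's x, y, z in units of 8 degrees (1.0 is 8 degrees), then the opening in per cent of the stroke, from 0 (shut) to 100 (fully open). A call has 1 to 8 rows; each row shifts and turns the commanded pose from where the row before left it, along the tool's axes as they then stand; what a row does not reach is not made up. A row lasts 1/10 s, in which the tool goes at most 50 mm and 8.59 degrees, less where a joint would pass 70% of its speed; a pose out of reach is approached as far as the arm can. A call with a number of a shift or a turn outside -1 to 1 is refused whole. A call with a gripper value outside its range is refused whole. The fingers move at their own pace and stop on an object; "grip_force" is the grip in N (left out, the last holds). Time passes only in rows, so rows that do not move let the fingers close. It gives the time, the measured TCP pose, the force, the opening and the grip force at its end, in the units of the state.
- read_state(): the state, without advancing time (a new reading comes with each control period).
- grab_frame(name): name is "scene" or "top" or "wrist"; returns a dict with "color" (480x640x3 uint8, red, green, blue), "depth" (480x640 float32, m along the optical axis (not along the pixel's ray), 0 where there is no reading), "camera_matrix" (3x3 intrinsics, pixels), "R" (3x3) and "t" (3): a world point X has camera coordinates R X + t. Camera axes: x right, y down, z forward; pixel columns grow to the right and rows downward; lengths in m; the calibration is good to about 2 mm. The wrist camera is an equidistant fisheye: a pixel r from the principal point sees the ray r / f radians off the axis. A picture is of the moment at which its call begins.
- sign_off(): hands the job in; it is judged then, once.
Trained networks look in a picture, given as the dict that the camera call returned (one of the last four; its "shot" number tells which), for a name from the list of things; names that differ only in an ending like _2 or _b are one class to them, and where a whole thing is asked for, a point or a joint stands for the part that bears it (a point fixed in the world has none). Each returns a list of dicts, best first, with "conf" (0 to 1); they miss things now and then, are a little off and sometimes report something else, mostly with a low value. They report only what shows in the picture. A call takes as long as a camera call. They do not tell look-alikes from the thing itself.
- recognise(target, picture): "point" ([x, y, z] in m, in world coordinates, good to about 4 mm: the middle of the surface that is visible of it).
The state is a dict: "clock": time; "joint_pos": joint angles; "dq": joint speeds; "tau": joint torques, N m; "tcp_pos": TCP position; "eef_rot": TCP orientation; "wrist_force": force on the tool from outside, world axes, zero at the start; "wrist_torque": the same for the moment, N m; "finger_gap": finger opening in m; "gripper_force": force on a finger pad.
Only numpy, scipy, OpenCV 4.12 (cv2) and the standard library are available. Lean on these libraries where they do the work, as an engineer would, in place of code of your own. Each camera call takes 0.05 s, during which the arm holds its last target. There are 200 camera calls.

### The job

Open the slicing guide by flipping its hinged steel cover right over onto its back. Then take the salami (the thicker sausage on the wire rack), lay it in the guide's V trough butted up against the steel end stop, and press it down firmly into the V, with about a kilogram of push, so that it bears on both sides of the trough and the knife could come down. Keep your fingers well back from the knife slot, leave everything else where it is, and finish while still pressing: do not let go or back off.

Things in the scene. Friction and masses are not known exactly. Their poses are not given: they have to be found in the camera images.
- guide: Slicing guide, fixed: white plastic board 310 x 112 x 15 mm with a white 90-degree V trough along its x axis, 250 mm long (x = -125 to 125), bottom of the V 20 mm and flat top edges (|y| = 20 to 32) 40 mm above the counter. Origin: centre of the underside; x points along the trough to the end stop, z up
- stop_face (a point): Point on the end stop's face where the middle of the salami's end comes (guide frame x = 125, y = 0, z = 51 mm). The stop is an upright steel plate 74 mm wide, its top 76 mm above the counter, facing the guide's -x; axes as the guide's
- seat (a point): Where the salami's middle comes when it lies in the V and touches the stop: guide frame x = 35, y = 0, z = 51 mm. The salami's axis is then only 11 mm above the trough's top edges, so fingers that hold it there must grip with their tips, or lay it down and press from above; axes as the guide's
- vee_left: The trough wall on the guide's +y side (fixed part of the guide, same origin and axes as the guide): plain white plastic, its face slopes at 45 degrees
- vee_right: The trough wall on the guide's -y side (fixed part of the guide, same origin and axes as the guide): plain white plastic, its face slopes at 45 degrees
- knife_slot (a point): Knife slot, a 5 mm gap across both trough walls 15 mm short of the end stop; the point is on the trough's centre plane at the height of its top edges; axes as the guide's
- cover (a joint): Hinge of the steel cover, a flat sheet 244 x 64 x 3 mm. 0: closed, on the trough's top edges; 3.14 rad: flipped over, lying on its back beside the trough on the guide's +y side, 35 mm above the counter. Hinge line: parallel to the guide's x axis at y = 34, z = 39 mm in its frame. It swings easily (about 1 N at the handle) and past upright falls open
- cover_handle (a point): Centre of the cover's handle, a black bar 12 mm thick, 28 mm long, parallel to the guide's x axis on a 16 mm wide tongue at the cover's free edge, 82 mm from the hinge line. Guide frame: closed x = 0, y = -48, z = 43 mm; flipped x = 0, y = 116, z = 35 mm. Pinched by its two ends it turns between fingers that stay upright. Axes: the cover's
- rack: Steel wire rack 250 x 180 mm, fixed, wires along its x axis every 16 mm, their tops 18 mm above the counter. Origin: centre of the underside. A salami and a chorizo lie on it along its x axis, one 48 mm either side of its centre line (either way round)
- salami: Dry salami, hard, a plain red-brown cylinder 44 mm in diameter and 180 mm long, cut square at both ends, about 0.27 kg. Origin: its middle, on the axis; x runs along its length. On the rack its axis is 39 mm above the counter
- chorizo: Chorizo, thinner than the salami and with rounded ends: 30 mm in diameter, 192 mm long over its tied ends; lies on the same rack; to be left alone. Origin: its middle, on the axis
- ramekin: Small white bowl 62 mm across, 36 mm high, between the guide and the rack, towards the knife; leave alone. Origin: centre of the underside
- bottle_a: Squeeze bottle, 62 mm across, 224 mm high, at the left; leave alone. Origin: centre of the underside
- bottle_b: Another squeeze bottle of that size, at the left; leave alone. Origin: centre of the underside
- mill: Wooden pepper mill 54 mm across, 172 mm high, at the right; leave alone. Origin: centre of the underside
- knife: Chef's knife 305 mm long lying flat across the rear of the work area; leave alone. Origin: at the heel of the blade, on the counter
- tongs: Steel tongs 245 mm long lying at the right; leave alone. Origin: their middle, on the counter
Things that resemble listed ones, but are neither listed nor needed, are in the scene too. What is shaped like the salami but green is not meant.

How it is judged:
On the way, in this order (a step that is already met when the one before it is completed fails the run):
1. the cover is flipped over onto its back (value of joint cover above 2.9 rad), for 0.2 s.
2. the salami lies in the V trough (x of salami in the frame of guide between -0.06 and 0.039 m and y of salami in the frame of guide between -0.004 and 0.004 m and z of salami in the frame of guide between 0.046 and 0.056 m and angle between the x axis of salami and the x axis of guide, either way round below 0.06 rad), for 0.2 s.
At the end, for the whole second after the job is handed in: Cover past 2.9 rad; salami seated in the V within 3 mm and 0.04 rad, its end within 5 mm of the stop, at rest; the fingers press it so that each trough wall bears more than 4 N (weight alone: about 2 N); grasp point at least 30 mm back from the knife slot; all held through the last second (value of joint cover above 2.9 rad and x of salami in the frame of guide between 0.03 and 0.039 m and y of salami in the frame of guide between -0.003 and 0.003 m and z of salami in the frame of guide between 0.047 and 0.054 m and angle between the x axis of salami and the x axis of guide, either way round below 0.04 rad and contact force between each of vee_left, vee_right and salami above 4 N and contact force between the fingers and salami above 3 N and x of the grasp point in the frame of knife_slot below -0.03 m and linear speed of salami below 0.02 m/s); the arm keeps its last pose, push and grip.
It fails at once if the chorizo, ramekin, bottles, mill, knife or tongs are moved by more than 30 mm (distance of any of chorizo, ramekin, bottle_a, bottle_b, mill, knife, tongs from where it was at the start of the episode above 0.03 m).
It also fails if it takes over 61 s, if anything falls off the work surface, if the arm or the gripper's body presses on something with over 40 N, if the wrist force passes 120 N, or if a joint passes its speed limit or range.

## Working session

There is one attempt and no reset: what is moved stays moved. The work goes in short steps, Python scripts to look and compute and a tool call to move; the robot and the scene stay as the last step left them, time stands still between calls to the robot, and variables do not carry over. Pictures are saved under pics/ and viewed, at most 10 in all, crops included, and the job is handed in when it is done.

Besides the shell and the picture viewer there is one more tool, called after "Emit:" as a command line: name --argument value ..., lists and objects as JSON in quotes. servo_tool: Moves the arm, as the interface text tells. Shifts and turns lie within -1 to 1; 1 stands for 3 cm of shift or 8 degrees of turn. Its arguments: {"type":"object","properties":{"targets":{"type":"string"},"grip_force":{"type":"number"}},"required":["targets"]}

```bash
mkdir -p pics
cat > h.py <<'E'
from plant import *
import numpy as np, cv2
from scipy.spatial.transform import Rotation as Ro
def save(f,n): cv2.imwrite('pics/'+n,f['color'][:,:,::-1])
def cloud(f):
    K=f['camera_matrix'];d=f['depth'];v,u=np.mgrid[:480,:640]
    P=np.stack([(u-K[0,2])/K[0,0]*d,(v-K[1,2])/K[1,1]*d,d],-1)
    return (P-f['t'])@f['R'],d>0
E
python3 - <<'E'
from h import *
s=read_state();print({k:np.round(v,3) for k,v in s.items()})
for n in ['top','scene']:
    f=grab_frame(n);save(f,n+'1.png');print(n,f['R'].round(2).tolist(),f['t'].round(2),f['camera_matrix'][0,0])
    for t in ['guide','cover','cover_handle','stop_face','salami','chorizo','ramekin','rack','knife','bottle_a','mill','tongs']:
        try: print(t,[(np.round(r['point'],3).tolist(),round(r['conf'],2)) for r in recognise(t,f)][:3])
        except Exception as e: print(t,e)
E
```

```text
{'clock': np.float64(0.0), 'joint_pos': array([ 1.027,  0.259,  1.536,  0.   ,  1.348, -0.203]), 'dq': array([ 0.001,  0.   ,  0.001, -0.002,  0.   , -0.   ]), 'tau': array([-1.0000e-03, -4.4602e+01, -2.9057e+01, -1.0000e-03,  1.2000e-02,
       -0.0000e+00]), 'tcp_pos': array([0.184, 0.518, 0.247]), 'eef_rot': array([-5.330e-01, -3.095e+00,  3.000e-03]), 'wrist_force': array([-0.401, -0.636,  0.438]), 'wrist_torque': array([-0.034, -0.027, -0.048]), 'gripper_force': np.float64(0.0), 'finger_gap': np.float64(0.086)}
top [[-0.01, -1.0, -0.01], [-1.0, 0.01, -0.06], [0.06, 0.0, -1.0]] [0.03 0.52 1.21] 518.3073957921479
guide [([0.544, 0.457, 0.152], 0.74), ([0.494, 0.164, 0.041], 0.71)]
cover [([0.49, 0.169, 0.044], 0.82)]
cover_handle [([0.492, 0.167, 0.042], 0.76)]
stop_face [([0.495, 0.164, 0.042], 0.85)]
salami [([0.537, -0.244, 0.056], 0.97)]
chorizo [([0.56, -0.152, 0.037], 0.67)]
ramekin [([0.709, 0.006, 0.02], 0.64)]
rack [([0.551, -0.202, 0.016], 0.83)]
knife [([0.789, 0.083, 0.006], 0.62), ([0.562, -0.156, 0.041], 0.54)]
bottle_a [([0.431, 0.441, 0.15], 0.64), ([0.544, 0.458, 
[... 219 characters left out ...]
0.496, 0.174, 0.045], 0.8), ([0.797, 0.092, 0.01], 0.16)]
cover_handle [([0.494, 0.17, 0.05], 0.87), ([0.446, 0.474, 0.143], 0.22), ([0.531, 0.181, 0.033], 0.2)]
stop_face [([0.531, 0.184, 0.033], 0.84)]
salami [([0.551, -0.237, 0.051], 0.89), ([0.26, -0.256, 0.037], 0.78), ([0.683, -0.361, 0.088], 0.39)]
chorizo [([0.571, -0.153, 0.04], 0.67)]
ramekin []
rack [([0.576, -0.193, 0.018], 0.95), ([0.529, 0.188, 0.035], 0.56)]
knife [([0.796, 0.094, 0.007], 0.7)]
bottle_a [([0.573, 0.483, 0.126], 0.97), ([0.449, 0.476, 0.146], 0.83)]
mill [([0.682, -0.36, 0.087], 0.69), ([0.57, -0.151, 0.043], 0.54), ([0.53, 0.184, 0.032], 0.24)]
tongs [([0.514, -0.461, 0.01], 0.8), ([0.53, 0.184, 0.033], 0.24)]
```

View pics/top1.png

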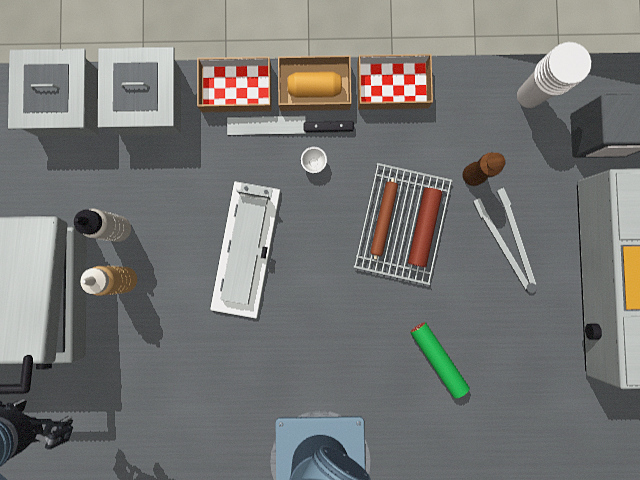

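View pics/scene1.png

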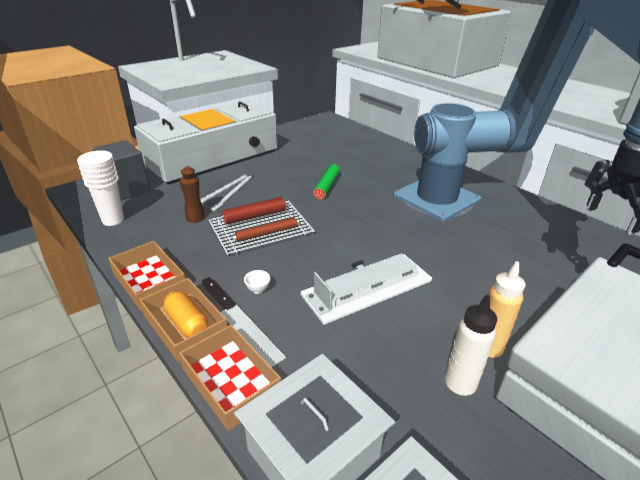

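The top view shows the guide at about (246,250), with the end stop at its far end, the handle on the right at (264,252) and the salami at (425,227) on the right of the rack. I'll now fit the guide and salami poses from depth.

Run:
```python
from h import *
f=grab_frame('top');X,ok=cloud(f);C=f['color'].astype(int)
def rect(m,n):
    p=X[m][:,:2].astype(np.float32);r=cv2.minAreaRect(p*1000);print(n,m.sum(),np.round(r[0],1),np.round(r[1],1),round(r[2],1))
    c,ev=np.mean(p,0),np.linalg.eigh(np.cov(p.T))[1][:,1];ev=ev*np.sign(ev[0]);print('  mean',c.round(4),'yaw',np.degrees(np.arctan2(ev[1],ev[0])).round(2),'z',np.percentile(X[m][:,2],[5,50,95]).round(3))
v,u=np.mgrid[:480,:640]
box=lambda a,b,c,d:(u>a)&(u<b)&(v>c)&(v<d)&ok
g=box(195,295,165,330)
rect(g&(X[...,2]>.009),'board')
rect(g&(X[...,2]>.036)&(X[...,2]<.048),'cover+top')
rect(g&(X[...,2]>.06),'stop')
dark=C.sum(-1)<120
rect(g&dark&(X[...,2]>.03),'handle')
red=(C[...,0]>C[...,1]*1.6)&(C[...,0]>60)
s=box(355,455,165,290)&red
for n,m in [('salami',s&(X[...,2]>.03)&(u-v*0>400)),('chorizo',s&(u<400))]: rect(m,n)
# rack wires outline
rect(box(350,460,160,292)&(X[...,2]>.010),'rack')
rect(box(295,335,140,180)&(X[...,2]>.012),'ramekin')
for n,b in [('mill',(455,510,145,190)),('bota',(70,140,200,245)),('botb',(70,140,255,300))]:
    rect(box(*b)&(X[...,2]>.03),n)
```

```text
board 6136 [496.6 169.1] [112.7 310.2] 79.2
  mean [0.4948 0.1667] yaw -11.07 z [0.011 0.039 0.046]
cover+top 3112 [495.9 160.5] [ 91.1 251.9] 79.4
  mean [0.4954 0.1689] yaw -10.84 z [0.038 0.042 0.046]
stop 85 [620.9 144.3] [72.5  5.1] 79.6
  mean [0.6207 0.1453] yaw 79.13 z [0.063 0.074 0.079]
handle 26 [545.8 117.9] [ 13.4 137.7] 88.1
  mean [0.4981 0.1193] yaw -1.88 z [0.042 0.047 0.051]
salami 1467 [ 540.8 -250.2] [ 42.6 180.4] 76.1
  mean [ 0.5405 -0.2476] yaw -13.76 z [0.044 0.056 0.062]
chorizo 897 [ 568.1 -158.5] [ 29.1 183.2] 75.9
  mean [ 0.5632 -0.1564] yaw -13.8 z [0.035 0.043 0.048]
rack 4441 [ 552.5 -204.7] [185.  255.6] 76.2
  mean [ 0.5495 -0.2061] yaw -13.16 z [0.014 0.039 0.06 ]
ramekin 359 [703.2   4.5] [59.7 58.2] 42.8
  mean [0.7068 0.004 ] yaw 79.57 z [0.014 0.027 0.038]
mill 825 [ 665.1 -375.2] [52.  45.8] 45.6
  mean [ 0.6625 -0.3689] yaw 30.43 z [0.037 0.13  0.165]
bota 1505 [547.9 494.9] [ 61.8 106.5] 7.5
  mean [0.5445 0.4699] yaw -73.12 z [0.042 0.147 0.198]
botb 1849 [436.  485.6] [ 99.7 118.4] 0.2
  mean [0.432  0.4732] yaw 84.48 z [0.041 0.116 0.192]
```

Emit:
servo_tool --targets "-0.87 -0.565 0.1 0 0 0 100;-0.87 -0.565 0.1 0 0 0 70;-0.87 -0.565 0.1 0 0 0 70;-0.87 -0.565 0.1 0 0 0 70;-0.87 -0.565 0.2 0 0 0 70;-0.87 -0.565 0.2 0 0 0 70;-0.87 -0.565 0.2 0 0 0 70;-0.87 -0.565 0.2 0 0 0 70" --grip_force 40

```text
clock: 2.15
tcp_pos: [0.3359, 0.3198, 0.2123]
eef_rot: [0.532, 3.096, 0.001]
wrist_force: [0.5, -0.4, -0.1]
finger_gap: 0.0593
gripper_force: 0.0
```

Emit:
servo_tool --targets "-0.87 -0.565 0.2 0 0 0 70;-0.87 -0.565 0.2 0 0 0 70;-0.87 -0.565 0.2 0 0 0 70;-0.87 -0.565 0.2 0 0 0 70;-0.87 -0.565 0.2 0 0 0 70;-0.87 -0.565 0.2 0 0 0 70;-0.87 -0.565 0.2 0 0 0 70;-0.87 -0.565 0.2 0 0 0 70"

```text
clock: 2.95
tcp_pos: [0.4875, 0.1221, 0.1642]
eef_rot: [0.533, 3.096, 0.0]
wrist_force: [0.4, 0.3, 0.3]
finger_gap: 0.0602
gripper_force: 0.0
```

Emit:
servo_tool --targets "0 0 0 0 0 1 70;0 0 0 0 0 1 70;0 0 0 0 0 1 70;0 0 0 0 0 1 70;0 0 0 0 0 1 70;0 0 0 0 0 1 70;0 0 0 0 0 1 70;0 0 0 0 0 1 70"

```text
clock: 3.75
tcp_pos: [0.4868, 0.1232, 0.1644]
eef_rot: [2.099, 2.337, 0.0]
wrist_force: [0.5, 0.2, -0.1]
finger_gap: 0.0596
gripper_force: 0.0
```

Emit:
servo_tool --targets "0 0 0 0 0 1 70;0 0 0 0 0 1 70;0 0 0 0 0 0.15 70;0 0 0 0 0 0 70"

```text
clock: 4.15
tcp_pos: [0.4868, 0.1232, 0.1644]
eef_rot: [2.417, 2.007, 0.0]
wrist_force: [1.0, -0.9, 0.6]
finger_gap: 0.0599
gripper_force: 0.0
```

Run:
```python
from h import *
s=read_state();R=Ro.from_rotvec(s['eef_rot']).as_matrix();print(s['tcp_pos'].round(4),R.round(3).tolist(),s['joint_pos'].round(2),s['finger_gap'])
f=grab_frame('wrist');save(f,'w1.png');print(f['camera_matrix'].round(1).tolist(),f['R'].round(3).tolist(),f['t'].round(3))
for t in ['cover_handle','cover','salami']: print(t,[(np.round(r['point'],3).tolist(),round(r['conf'],2)) for r in recognise(t,f)][:3])
```

```text
[0.4868 0.1232 0.1644] [[0.183, 0.983, 0.0], [0.983, -0.183, -0.0], [0.0, 0.0, -1.0]] [ 0.03  0.25  1.77 -0.    1.12  0.21] 0.05990660460452173
[[371.6, 0.0, 323.6], [0.0, 371.6, 241.0], [0.0, 0.0, 1.0]] [[0.983, -0.183, -0.0], [-0.176, -0.947, 0.27], [-0.05, -0.265, -0.963]] [-0.457  0.19   0.354]
cover_handle [([0.494, 0.167, 0.043], 0.56)]
cover [([0.492, 0.17, 0.042], 0.93), ([0.499, 0.171, 0.043], 0.24)]
salami []
```

View pics/w1.png

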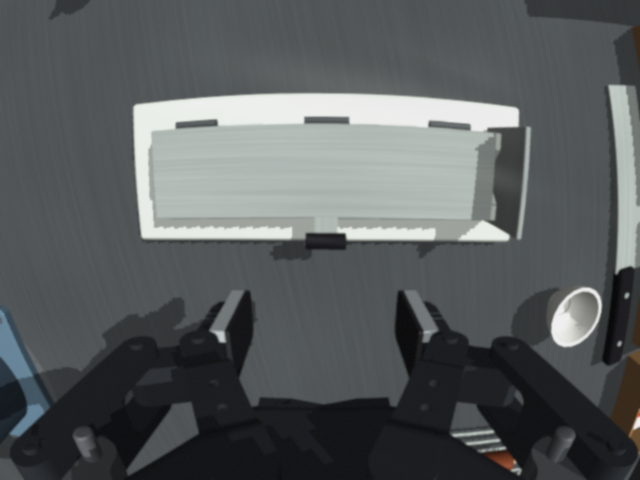

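The wrist view shows the black handle bar at (326,241), spanning columns 307–346, below the cover. The end stop is at the right, near (512,185). I'll project those pixels.

```bash
cat >> h.py <<'E'
def wray(f,u,v,z):
    K=f['camera_matrix'];a=np.array([u-K[0,2],v-K[1,2]]);r=np.linalg.norm(a);th=r/K[0,0]
    d=np.r_[a/max(r,1e-9)*np.sin(th),np.cos(th)];d=f['R'].T@d;c=-f['R'].T@f['t'];return c+d*(z-c[2])/d[2]
E
python3 - <<'E'
from h import *
f=grab_frame('wrist');s=read_state();R=Ro.from_rotvec(s['eef_rot']).as_matrix();C=f['color'].astype(int).sum(-1)
m=np.zeros((480,640),np.uint8);m[228:254,295:358]=(C[228:254,295:358]<110);n,l,st,c=cv2.connectedComponentsWithStats(m);i=1+np.argmax(st[1:,4]);print(st[i],c[i])
for u,v in [c[i],(st[i][0],c[i][1]),(st[i][0]+st[i][2],c[i][1])]:
    p=wray(f,u,v,.045);print(p.round(4),'tool',(R.T@(p-s['tcp_pos'])).round(4))
for n,p in {'b1':(135,104,.015),'b2':(518,106,.015),'b3':(143,240,.015),'b4':(507,240,.015)}.items(): print(n,wray(f,*p).round(4))
E
```

```text
[306 242  39   8 238] [324.54201681 245.44957983]
[0.4874 0.1199 0.045 ] tool [-0.0032  0.0013  0.1193]
[0.475  0.1222 0.045 ] tool [-0.0032 -0.0114  0.1193]
[0.5012 0.1173 0.045 ] tool [-0.0032  0.0153  0.1193]
b1 [0.36   0.2528 0.015 ]
b2 [0.6583 0.1959 0.015 ]
b3 [0.3383 0.1433 0.015 ]
b4 [0.6363 0.0875 0.015 ]
```

Emit:
servo_tool --targets "-0.07 0.07 0.8 0 0 0 65;0 0 0.8 0 0 0 65;0 0 0.8 0 0 0 65;0 0 0.8 0 0 0 65;0 0 0.5 0 0 0 65;0 0 0.3 0 0 0 65;0 0 0 0 0 0 65"

```text
clock: 5.1
tcp_pos: [0.4877, 0.1207, 0.0433]
eef_rot: [-2.418, -2.004, 0.003]
wrist_force: [0.3, -0.9, 0.4]
finger_gap: 0.0554
gripper_force: 0.0
```

Emit:
servo_tool --targets "0 0 0 0 0 0 30;0 0 0 0 0 0 25;0 0 0 0 0 0 10;0 0 0 0 0 0 10;0 0 0 0 0 0 10;0 0 0 0 0 0 10" --grip_force 30

```text
clock: 5.7
tcp_pos: [0.4877, 0.121, 0.0453]
eef_rot: [-2.419, -2.004, 0.001]
wrist_force: [-5.2, 0.6, 5.9]
finger_gap: 0.0271
gripper_force: 29.6
```

Emit:
servo_tool --targets "0.055 0 -0.426 0 0 0 10;0.12 0 -0.412 0 0 0 10;0.183 0 -0.388 0 0 0 10;0.242 0 -0.354 0 0 0 10;0.294 0 -0.312 0 0 0 10"

```text
clock: 6.2
tcp_pos: [0.4928, 0.1473, 0.1018]
eef_rot: [-2.419, -2.004, 0.002]
wrist_force: [-2.7, 0.1, -5.5]
finger_gap: 0.0272
gripper_force: 29.8
```

Emit:
servo_tool --targets "0.339 0 -0.262 0 0 0 10;0.376 0 -0.206 0 0 0 10;0.404 0 -0.145 0 0 0 10;0.422 0 -0.08 0 0 0 10;0.429 0 -0.013 0 0 0 10;0.426 0 0.055 0 0 0 10"

```text
clock: 6.8
tcp_pos: [0.5067, 0.219, 0.1222]
eef_rot: [2.419, 2.005, 0.001]
wrist_force: [-5.1, -1.0, 3.4]
finger_gap: 0.0273
gripper_force: 31.3
```

Emit:
servo_tool --targets "0.412 0 0.12 0 0 0 10;0.388 0 0.183 0 0 0 10;0.354 0 0.242 0 0 0 10;0.312 0 0.294 0 0 0 10;0.262 0 0.339 0 0 0 10"

```text
clock: 7.3
tcp_pos: [0.517, 0.2721, 0.0872]
eef_rot: [-2.418, -2.004, -0.007]
wrist_force: [-4.4, 5.0, 5.4]
finger_gap: 0.0273
gripper_force: 34.3
```

Emit:
servo_tool --targets "0.206 0 0.376 0 0 0 10;0.145 0 0.404 0 0 0 10;0.08 0 0.422 0 0 0 10;0.013 0 0.38 0 0 0 10;0 0 0 0 0 0 10"

```text
clock: 7.8
tcp_pos: [0.5196, 0.2857, 0.038]
eef_rot: [-2.418, -2.002, -0.008]
wrist_force: [-2.0, 9.1, 1.0]
finger_gap: 0.027
gripper_force: 36.5
```

Run:
```python
from h import *
f=grab_frame('scene');cv2.imwrite('pics/s2.png',cv2.resize(f['color'][200:350,270:470,::-1],None,fx=3,fy=3))
```

```text
(no output)
```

View pics/s2.png

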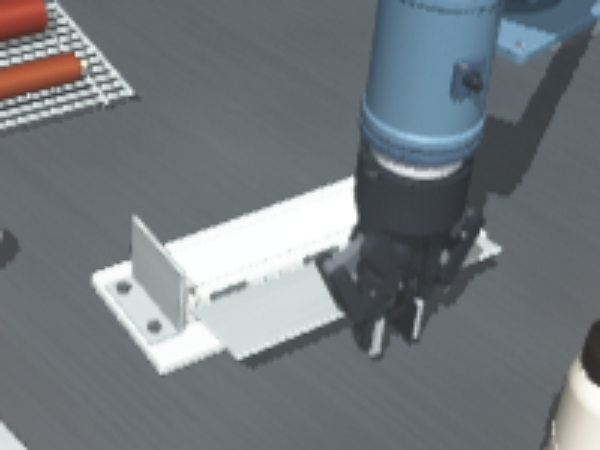

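The cover is lying flat on its back on the +y side. I'll release the handle, rise and go to the salami.

Emit:
servo_tool --targets "0 0 0 0 0 0 60;0 0 0 0 0 0 60;0 0 -0.5 0 0 0 70;0 0 -1 0 0 0 85;0 0 -1 0 0 0 85;0 0 -1 0 0 0 85;0 0 -1 0 0 0 85;0 0 -1 0 0 0 85"

```text
clock: 8.65
tcp_pos: [0.5194, 0.2818, 0.2047]
eef_rot: [2.419, 2.003, 0.002]
wrist_force: [0.9, 0.3, -0.1]
finger_gap: 0.0725
gripper_force: 0.0
```

Emit:
servo_tool --targets "-0.97 0.22 0 0 0 0 85;-0.97 0.22 0 0 0 0 85;-0.97 0.22 0 0 0 0 85;-0.97 0.22 0 0 0 0 85;-0.97 0.22 0 0 0 0 85;-0.97 0.22 0 0 0 0 85;-0.97 0.22 0 0 0 0 85;-0.97 0.22 0 0 0 0 85"

```text
clock: 9.45
tcp_pos: [0.5281, 0.0418, 0.2035]
eef_rot: [2.419, 2.003, 0.002]
wrist_force: [1.2, 0.7, -0.1]
finger_gap: 0.0726
gripper_force: 0.0
```

Emit:
servo_tool --targets "-0.97 0.22 0 0 0 0 85;-0.97 0.22 0 0 0 0 85;-0.97 0.22 0 0 0 0 85;-0.97 0.22 0 0 0 0 85;-0.97 0.22 0 0 0 0 85;-0.97 0.22 0 0 0 0 85;-0.97 0.22 0 0 0 0 85;-0.97 0.22 0 0 0 0 85"

```text
clock: 10.25
tcp_pos: [0.5364, -0.1971, 0.2035]
eef_rot: [2.418, 2.002, 0.001]
wrist_force: [-0.5, -0.5, -0.2]
finger_gap: 0.0726
gripper_force: 0.0
```

Emit:
servo_tool --targets "-0.97 0.22 0 0 0 0 85;-0.97 0.22 0 0 0 0 85;0 0 0 0 0 -0.9 85;0 0 0 0 0 -1 85;0 0 0 0 0 -1 85;0 0 0 0 0 -1 85;0 0 0 0 0 -1 85;0 0 0 0 0 -1 85"

```text
clock: 11.05
tcp_pos: [0.5386, -0.2555, 0.2034]
eef_rot: [1.407, 2.807, -0.001]
wrist_force: [-0.0, 0.9, 0.0]
finger_gap: 0.0727
gripper_force: 0.0
```

Emit:
servo_tool --targets "0 0 0 0 0 -1 85;0 0 0 0 0 -1 85;0 0 0 0 0 -1 85;0 0 0 0 0 -1 85;0 0 0 0 0 -1 85;0 0 0 0 0 0 85"

```text
clock: 11.65
tcp_pos: [0.5385, -0.2554, 0.2033]
eef_rot: [0.369, 3.119, -0.001]
wrist_force: [-0.1, -0.1, 0.7]
finger_gap: 0.0724
gripper_force: 0.0
```

Run:
```python
from h import *
s=read_state();R=Ro.from_rotvec(s['eef_rot']).as_matrix();print(s['tcp_pos'].round(4),R.round(3).tolist(),s['joint_pos'].round(2),s['finger_gap'])
f=grab_frame('wrist');save(f,'w2.png')
for t in ['salami']: print(t,[(np.round(r['point'],3).tolist(),round(r['conf'],2)) for r in recognise(t,f)][:3])
g=grab_frame('top');print([(np.round(r['point'],3).tolist(),round(r['conf'],2)) for r in recognise('cover',g)][:2]);save(g,'t2.png')
X,ok=cloud(g);v,u=np.mgrid[:480,:640];m=ok&(u>180)&(u<300)&(v>165)&(v<330)&(X[...,2]>.009)
c=np.array([.4966,.1691]);a=np.radians(-10.75);e=np.array([[np.cos(a),np.sin(a)],[-np.sin(a),np.cos(a)]]);q=(X[m][:,:2]-c)@e.T
k=(abs(q[:,0])<100)
for lo in range(-60,130,10):
    j=k&(q[:,1]>lo/1e3)&(q[:,1]<(lo+10)/1e3); print(lo,j.sum(),np.median(X[m][:,2][j]).round(3) if j.any() else '',end='; ')
```

```text
[ 0.5385 -0.2554  0.2033] [[-0.972, 0.233, 0.001], [0.233, 0.972, -0.001], [-0.001, -0.001, -1.0]] [-0.63  0.37  1.49 -0.    1.28 -1.97] 0.07236997060253504
salami [([0.532, -0.247, 0.058], 0.78)]
[([0.507, 0.238, 0.034], 0.9)]
-60 344 0.014; -50 553 0.014; -40 679 0.016; -30 561 0.038; -20 506 0.034; -10 489 0.024; 0 621 0.023; 10 628 0.034; 20 567 0.039; 30 531 0.037; 40 551 0.037; 50 513 0.037; 60 445 0.037; 70 440 0.037; 80 466 0.037; 90 431 0.037; 100 35 0.036; 110 54 0.04; 120 6 0.037;
```

View pics/w2.png

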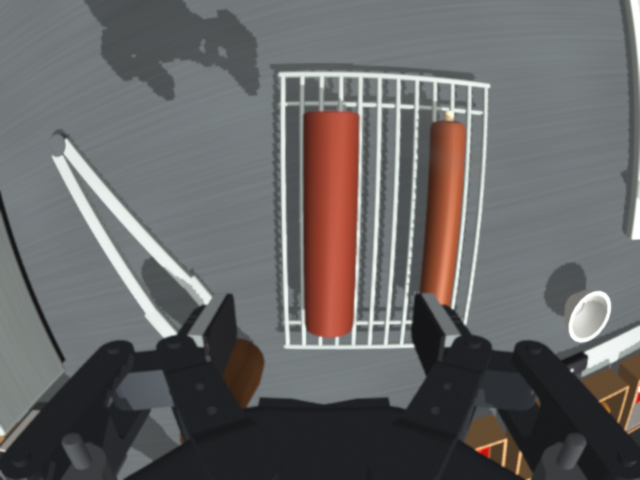

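The wrist view shows the salami spanning (304–358, 112–335) and the chorizo to its right. The mill is well off to the lower left. Next I'll compute the centre.

Run:
```python
from h import *
f=grab_frame('wrist');s=read_state();R=Ro.from_rotvec(s['eef_rot']).as_matrix()
for u,v,z in [(331,113,.061),(329.5,335,.045),(331,222,.05),(331,224,.061),(305,170,.039),(357,170,.039),(305,290,.039),(356,290,.039)]:
    p=wray(f,u,v,z);print((u,v),p.round(4),'tool',(R.T@(p-s['tcp_pos'])).round(4))
c=np.array([.541,-.2503,.039]);print('top est tool',(R.T@(c-s['tcp_pos'])).round(4))
```

```text
(331, 113) [ 0.4553 -0.2296  0.061 ] tool [0.0867 0.0053 0.1419]
(329.5, 335) [ 0.6334 -0.273   0.045 ] tool [-0.0966  0.0052  0.158 ]
(331, 222) [ 0.5348 -0.2484  0.05  ] tool [0.0049 0.0057 0.1529]
(331, 224) [ 0.5338 -0.2484  0.061 ] tool [0.0059 0.0055 0.1419]
(305, 170) [ 0.4922 -0.2587  0.039 ] tool [ 0.0439 -0.0143  0.1639]
(357, 170) [ 0.5017 -0.2195  0.039 ] tool [0.044  0.026  0.1639]
(305, 290) [ 0.5892 -0.2837  0.039 ] tool [-0.0562 -0.0156  0.164 ]
(356, 290) [ 0.5995 -0.2418  0.039 ] tool [-0.0563  0.0274  0.164 ]
top est tool [-0.0015  0.0054  0.1639]
```

Emit:
servo_tool --targets "-0.07 0.18 0.9 0 0 0 85;0 0 0.9 0 0 0 85;0 0 0.9 0 0 0 85;0 0 0.9 0 0 0 85;0 0 0.8 0 0 0 85;0 0 0.5 0 0 0 85;0 0 0.3 0 0 0 85;0 0 0 0 0 0 85"

```text
clock: 12.7
tcp_pos: [0.5409, -0.2499, 0.0456]
eef_rot: [-0.371, -3.118, -0.002]
wrist_force: [-0.2, 0.3, 0.0]
finger_gap: 0.0725
gripper_force: 0.0
```

Emit:
servo_tool --targets "0 0 0 0 0 0 50;0 0 0 0 0 0 40;0 0 0 0 0 0 25;0 0 0 0 0 0 25;0 0 0 0 0 0 25;0 0 0 0 0 0 25" --grip_force 60

```text
clock: 13.3
tcp_pos: [0.5423, -0.2513, 0.0485]
eef_rot: [0.37, 3.117, -0.003]
wrist_force: [-2.1, -2.0, 6.2]
finger_gap: 0.042
gripper_force: 61.4
```

Run:
```python
from h import *
s=read_state();print({k:np.round(s[k],4) for k in ['tcp_pos','eef_rot','wrist_force','wrist_torque','finger_gap','gripper_force']})
f=grab_frame('wrist');save(f,'w3.png')
```

```text
{'tcp_pos': array([ 0.5423, -0.2513,  0.0485]), 'eef_rot': array([ 3.6970e-01,  3.1171e+00, -3.1000e-03]), 'wrist_force': array([-2.1391, -2.0254,  6.197 ]), 'wrist_torque': array([-0.1954,  0.1761, -0.0224]), 'finger_gap': np.float64(0.042), 'gripper_force': np.float64(61.3835)}
```

View pics/w3.png

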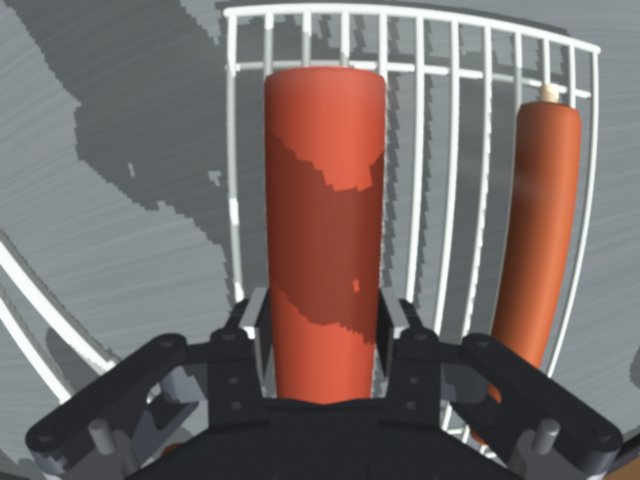

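The salami is gripped near its middle, and the pads are clear of the chorizo. Next I'll lift it and carry it over the guide.

Emit:
servo_tool --targets "0 0 -0.3 0 0 0 25;0 0 -0.5 0 0 0 25;0 0 -0.6 0 0 0 25;0 0 -0.7 0 0 0 25;0 0 -0.7 0 0 0 25;0 0 -0.7 0 0 0 25;0 0 -0.5 0 0 0 25"

```text
clock: 14.05
tcp_pos: [0.5415, -0.2499, 0.1683]
eef_rot: [0.37, 3.119, 0.0]
wrist_force: [0.2, -0.5, -3.7]
finger_gap: 0.042
gripper_force: 61.5
```

Emit:
servo_tool --targets "0.15 0.45 0 0 0 0 25;0.3 0.95 0 0 0 0 25;0.3 0.95 0 0 0 0 25;0.3 0.95 0 0 0 0 25;0.3 0.95 0 0 0 0 25;0.3 0.95 0 0 0 0 25;0.3 0.95 0 0 0 0 25;0.3 0.95 0 0 0 0 25"

```text
clock: 14.85
tcp_pos: [0.5239, -0.0248, 0.1656]
eef_rot: [-0.369, -3.117, -0.002]
wrist_force: [0.3, 0.8, -3.8]
finger_gap: 0.042
gripper_force: 61.6
```

Emit:
servo_tool --targets "0.3 0.95 0 0 0 0 25;0.3 0.95 0 0 0 0 25;0.3 0.95 0 0 0 0 25;0.3 0.95 0 0 0 0 25;0.3 0.95 0 0 0 0 25;0.3 0.95 0 0 0 0 25;0.15 0.5 0 0 0 -0.38 25;0 0 0 0 0 0 25"

```text
clock: 15.65
tcp_pos: [0.5106, 0.1694, 0.1659]
eef_rot: [-0.278, -3.127, -0.0]
wrist_force: [0.7, -0.6, -2.7]
finger_gap: 0.0418
gripper_force: 61.7
```

Run:
```python
from h import *
s=read_state();R=Ro.from_rotvec(s['eef_rot']).as_matrix();print({k:np.round(s[k],4) for k in ['tcp_pos','wrist_force','wrist_torque','finger_gap','gripper_force']},R.round(3).tolist())
f=grab_frame('wrist');save(f,'w4.png')
g=grab_frame('top');X,ok=cloud(g);C=g['color'].astype(int)
v,u=np.mgrid[:480,:640];m=ok&(u>180)&(u<330)&(v>130)&(v<350)&(C[...,0]>C[...,1]*1.6)&(C[...,0]>60)&(X[...,2]>.1)
p=X[m];c=np.array([.4966,.1691]);a=np.radians(-10.75);e=np.array([[np.cos(a),np.sin(a)],[-np.sin(a),np.cos(a)]]);q=(p[:,:2]-c)@e.T*1000
print(len(q),'x',np.percentile(q[:,0],[0,2,98,100]).round(1),'y',np.percentile(q[:,1],[2,98]).round(1),'z',np.percentile(p[:,2],[5,95]).round(3))
for lo,hi in [(-200,-40),(50,200)]:
    k=(q[:,0]>lo)&(q[:,0]<hi);print(k.sum(),np.percentile(q[k,1],[2,98]).round(1),np.percentile(p[k,2],95).round(4))
print('tcp guide',((s['tcp_pos'][:2]-c)@e.T*1000).round(1))
```

```text
{'tcp_pos': array([0.5106, 0.1694, 0.1659]), 'wrist_force': array([ 0.6895, -0.6016, -2.7168]), 'wrist_torque': array([-0.0372,  0.0136,  0.0206]), 'finger_gap': np.float64(0.0418), 'gripper_force': np.float64(61.6646)} [[-0.984, 0.176, -0.002], [0.176, 0.984, 0.0], [0.002, 0.0, -1.0]]
303 x [-76.4 -74.1 101.5 103. ] y [-18.   19.6] z [0.166 0.179]
133 [ 1.1 20.1] 0.1791
130 [-18.8  -1.4] 0.1774
tcp guide [13.7  2.9]
```

View pics/w4.png

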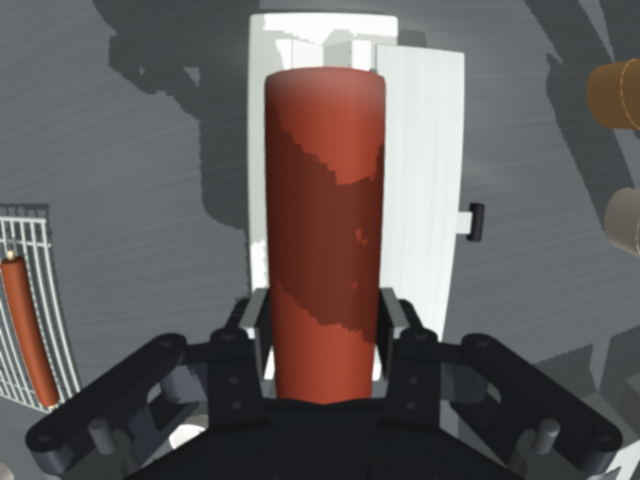

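The salami hangs level over the V trough and the cover stays open on the right. I'll lower it close to the V with small yaw and lateral corrections.

Emit:
servo_tool --targets "0 -0.08 0.5 0 0 0.07 25;0 0 0.6 0 0 0 25;0 0 0.6 0 0 0 25;0 0 0.6 0 0 0 25;0 0 0.5 0 0 0 25;0 0 0.3 0 0 0 25;0 0 0.16 0 0 0 25;0 0 0 0 0 0 25"

```text
clock: 16.55
tcp_pos: [0.5117, 0.1642, 0.0686]
eef_rot: [-0.304, -3.126, 0.0]
wrist_force: [-0.4, 0.6, -3.3]
finger_gap: 0.042
gripper_force: 61.7
```

Emit:
servo_tool --targets "0 0 0.07 0 0 0 25;0 0 0.07 0 0 0 25;0 0 0 0 0 0 25;0 0 0 0 0 0 25"

```text
clock: 16.95
tcp_pos: [0.512, 0.1649, 0.0651]
eef_rot: [0.302, 3.127, 0.0]
wrist_force: [-0.4, -1.0, -3.0]
finger_gap: 0.0419
gripper_force: 61.7
```

Emit:
servo_tool --targets "0 0 0.07 0 0 0 25;0 0 0 0 0 0 25;0 0 0 0 0 0 25"

```text
clock: 17.25
tcp_pos: [0.5121, 0.1649, 0.0628]
eef_rot: [0.302, 3.127, 0.0]
wrist_force: [0.6, 0.9, -3.1]
finger_gap: 0.042
gripper_force: 61.7
```

Emit:
servo_tool --targets "0 0.05 0.05 0 0 0 25;0 0 0 0 0 0 25;0 0 0 0 0 0 25"

```text
clock: 17.55
tcp_pos: [0.5124, 0.1664, 0.0613]
eef_rot: [0.302, 3.127, 0.0]
wrist_force: [0.5, 0.5, -2.6]
finger_gap: 0.0423
gripper_force: 62.0
```

Emit:
servo_tool --targets "0 0 0.05 0 0 0 25;0 0 0 0 0 0 25;0 0 0 0 0 0 25"

```text
clock: 17.85
tcp_pos: [0.5125, 0.1665, 0.061]
eef_rot: [0.301, 3.126, 0.0]
wrist_force: [-2.4, 0.4, 8.2]
finger_gap: 0.0422
gripper_force: 63.1
```

Emit:
servo_tool --targets "0 0 0.05 0 0 0 25;0 0 0 0 0 0 25;0 0 0 0 0 0 25"

```text
clock: 18.15
tcp_pos: [0.5125, 0.1665, 0.0609]
eef_rot: [0.3, 3.125, 0.0]
wrist_force: [-6.9, -0.0, 19.3]
finger_gap: 0.0421
gripper_force: 64.3
```

Emit:
servo_tool --targets "0 0 -0.09 0 0 0 25;-0.14 0 0 0 0 0 25;-0.14 0 0 0 0 0 25;-0.14 0 0 0 0 0 25;-0.1 0 0 0 0 0 25;0 0 0 0 0 0 25;0 0 0 0 0 0 25"

```text
clock: 18.85
tcp_pos: [0.5247, 0.1641, 0.0609]
eef_rot: [-0.3, -3.121, -0.0]
wrist_force: [-10.9, 3.8, 11.9]
finger_gap: 0.0416
gripper_force: 63.2
```

Emit:
servo_tool --targets "-0.05 0 0 0 0 0 25;0 0 0 0 0 0 25;0 0 0 0 0 0 25"

```text
clock: 19.15
tcp_pos: [0.5255, 0.1639, 0.0609]
eef_rot: [-0.3, -3.12, -0.0]
wrist_force: [-12.9, 3.9, 13.5]
finger_gap: 0.0422
gripper_force: 63.3
```

Emit:
servo_tool --targets "-0.05 0 0 0 0 0 25;0 0 0 0 0 0 25;0 0 0 0 0 0 25"

```text
clock: 19.45
tcp_pos: [0.527, 0.1636, 0.0609]
eef_rot: [-0.3, -3.12, -0.0]
wrist_force: [-12.9, 3.8, 13.2]
finger_gap: 0.042
gripper_force: 63.4
```

Emit:
servo_tool --targets "-0.05 0 0 0 0 0 25;0 0 0 0 0 0 25;0 0 0 0 0 0 25"

```text
clock: 19.75
tcp_pos: [0.5285, 0.1633, 0.0609]
eef_rot: [-0.3, -3.12, -0.0]
wrist_force: [-12.1, 4.8, 12.5]
finger_gap: 0.0417
gripper_force: 63.4
```

Emit:
servo_tool --targets "-0.05 0 0 0 0 0 25;0 0 0 0 0 0 25;0 0 0 0 0 0 25"

```text
clock: 20.05
tcp_pos: [0.53, 0.163, 0.0609]
eef_rot: [-0.3, -3.12, -0.0]
wrist_force: [-11.5, 3.2, 13.8]
finger_gap: 0.0421
gripper_force: 63.4
```

Emit:
servo_tool --targets "-0.05 0 0 0 0 0 25;0 0 0 0 0 0 25;0 0 0 0 0 0 25"

```text
clock: 20.35
tcp_pos: [0.5315, 0.1628, 0.0609]
eef_rot: [-0.3, -3.12, -0.0]
wrist_force: [-12.6, 3.9, 12.6]
finger_gap: 0.042
gripper_force: 63.4
```

Emit:
servo_tool --targets "-0.04 0 0 0 0 0 25;0 0 0 0 0 0 25;0 0 0 0 0 0 25"

```text
clock: 20.65
tcp_pos: [0.5326, 0.1625, 0.0609]
eef_rot: [-0.3, -3.12, -0.0]
wrist_force: [-11.8, 4.2, 14.6]
finger_gap: 0.0424
gripper_force: 63.4
```

Emit:
servo_tool --targets "-0.04 0 0 0 0 0 25;0 0 0 0 0 0 25;0 0 0 0 0 0 25"

```text
clock: 20.95
tcp_pos: [0.5331, 0.1625, 0.0609]
eef_rot: [-0.3, -3.119, -0.0]
wrist_force: [-13.8, 4.8, 14.4]
finger_gap: 0.0419
gripper_force: 63.6
```

Run:
```python
from h import *
s=read_state();c=np.array([.4966,.1691]);a=np.radians(-10.75);e=np.array([[np.cos(a),np.sin(a)],[-np.sin(a),np.cos(a)]])
print('tcp guide',((s['tcp_pos'][:2]-c)@e.T*1000).round(1),'f',(e@s['wrist_force'][:2]).round(1),s['wrist_force'].round(1))
g=grab_frame('top');f=grab_frame('scene');X,ok=cloud(g);C=g['color'].astype(int)
v,u=np.mgrid[:480,:640];m=ok&(u>180)&(u<330)&(v>130)&(v<350)&(C[...,0]>C[...,1]*1.6)&(C[...,0]>60)&(X[...,2]>.04)
p=X[m];q=(p[:,:2]-c)@e.T*1000
print(len(q),'x',np.percentile(q[:,0],[0,2,98,100]).round(1),'y',np.percentile(q[:,1],[2,50,98]).round(1),'z',np.percentile(p[:,2],[5,95]).round(3))
A=cv2.resize(g['color'][160:340,180:320,::-1],None,fx=2.8,fy=2.8,interpolation=cv2.INTER_CUBIC)
B=cv2.resize(f['color'][225:351,290:416,::-1],(504,504),interpolation=cv2.INTER_CUBIC)
B=cv2.resize(B,(400,504));cv2.imwrite('pics/c5.png',np.hstack([A,B]))
```

```text
tcp guide [37.1  0.3] f [-14.5   2.2] [-13.8   4.8  14.4]
253 x [-53.  -51.7 121.9 125.2] y [-18.8   5.8  19.2] z [0.061 0.075]
```

View pics/c5.png

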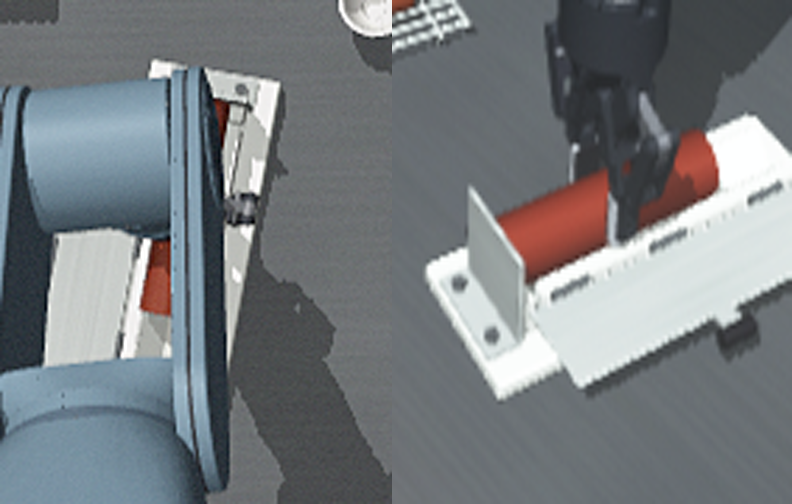

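The salami sits in the V, butted close to the stop, and the cover is open. One more nudge to confirm stop contact.

Emit:
servo_tool --targets "-0.05 0 0 0 0 0 25;0 0 0 0 0 0 25;0 0 0 0 0 0 25"

```text
clock: 21.35
tcp_pos: [0.5331, 0.1624, 0.0609]
eef_rot: [-0.3, -3.116, -0.0]
wrist_force: [-17.4, 6.6, 18.3]
finger_gap: 0.0418
gripper_force: 63.9
```

Emit:
servo_tool --targets "-0.05 0 0 0 0 0 25;0 0 0 0 0 0 25;0 0 0 0 0 0 25"

```text
clock: 21.65
tcp_pos: [0.5331, 0.1624, 0.0608]
eef_rot: [-0.299, -3.113, -0.0]
wrist_force: [-21.8, 5.8, 23.0]
finger_gap: 0.0419
gripper_force: 64.3
```

Emit:
servo_tool --targets "0.07 0 0 0 0 0 25;0 0 0 0 0 0 25;0 0 0 0 0 0 25;0 0 0 0 0 0 25"

```text
clock: 22.05
tcp_pos: [0.5331, 0.1624, 0.0609]
eef_rot: [-0.3, -3.117, -0.0]
wrist_force: [-17.6, 4.9, 17.5]
finger_gap: 0.0419
gripper_force: 63.7
```

Run:
```python
from h import *
s=read_state();print({k:np.round(s[k],4) for k in ['clock','tcp_pos','wrist_force','wrist_torque','gripper_force','dq']})
g=grab_frame('scene');X,ok=cloud(g);C=g['color'].astype(int);c=np.array([.4966,.1691]);a=np.radians(-10.75);e=np.array([[np.cos(a),np.sin(a)],[-np.sin(a),np.cos(a)]])
v,u=np.mgrid[:480,:640];m=ok&(u>300)&(u<420)&(v>225)&(v<330)&(C[...,0]>C[...,1]*1.6)&(C[...,0]>60)
p=X[m];q=(p[:,:2]-c)@e.T*1000
print(m.sum(),'x',np.percentile(q[:,0],[1,99]).round(1),'ytop',np.median(q[p[:,2]>np.percentile(p[:,2],92),1]).round(1))
for lo in range(-50,125,25):
    k=(q[:,0]>lo)&(q[:,0]<lo+25);print(lo,k.sum(),(np.percentile(p[k,2],95)*1000).round(1) if k.any() else '',end='; ')
w=grab_frame('wrist');r=lambda uv,z:((wray(w,*uv,z)[:2]-c)@e.T*1000).round(1)
```

```text
{'clock': np.float64(22.05), 'tcp_pos': array([0.5331, 0.1624, 0.0609]), 'wrist_force': array([-17.5747,   4.8857,  17.5036]), 'wrist_torque': array([0.8205, 2.535 , 0.5175]), 'gripper_force': np.float64(63.7374), 'dq': array([ 0.0004, -0.0003, -0.0003, -0.0011,  0.0028, -0.0002])}
815 x [-49.8 120.5] ytop 1.9
-50 148 73.6; -25 82 70.6; 0 28 74.0; 25 50 73.9; 50 181 73.3; 75 180 73.4; 100 137 73.3;
```

Salami is level (top at 73.5 mm along its length) and touching the stop. I'll ease the push toward 10–12 N and hand in.

Emit:
servo_tool --targets "0.03 0 -0.03 0 0 0 25;0 0 0 0 0 0 25;0 0 0 0 0 0 25;0 0 0 0 0 0 25"

```text
clock: 22.55
tcp_pos: [0.5331, 0.1625, 0.0609]
eef_rot: [-0.3, -3.118, -0.0]
wrist_force: [-12.6, 5.2, 7.7]
finger_gap: 0.0418
gripper_force: 62.6
```

Emit:
servo_tool --targets "0 0.01 0.02 0 0 0 25;0 0 0 0 0 0 25;0 0 0 0 0 0 25;0 0 0 0 0 0 25"

```text
clock: 22.95
tcp_pos: [0.5331, 0.1625, 0.0609]
eef_rot: [-0.3, -3.118, 0.001]
wrist_force: [-13.8, 3.9, 13.1]
finger_gap: 0.0418
gripper_force: 63.5
```

Run:
```python
from h import *
s=read_state();print(s['wrist_force'].round(1),s['tcp_pos'].round(4));print(sign_off())
```

```text
[-13.8   3.9  13.1] [0.5331 0.1625 0.0609]
the job is handed in; nothing more can be done
None
```

I handed the job in at about 23 s with the cover flipped onto its back and the salami in the V against the end stop, still gripped and pressed down with roughly 16 N, above the 10 N asked; sign-off gave no verdict, so whether it passed is unconfirmed.

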